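# Advance the day wheel on the big stock tub

## Task

The big tub was packed on day five: with a fingertip, flick the edge of the day wheel on its lid forward (anticlockwise from above, more pips each click) until the five-pip mark has clicked in at the pointer, without running past it. Only the fingers touch it; leave the tub standing where it is, lift nothing, and leave the small tub with its own wheel and everything else alone.

Things in the scene. Friction and masses are not known exactly. Their poses are not given: they have to be found in the camera images.
- big_wheel (a joint): Day wheel of the big tub, rad, axis upright. Rests only in clicks 2*pi/7 = 0.898 apart; reads (pips at the pointer - 5) * 0.898, so 0 = five pips there. Grows as it turns anticlockwise from above: next higher number comes to the pointer. Stops just below one and above seven. About 4 N on a lug moves it; past half a click a spring pulls it into the next.
- big_tub_dial (a point): Point on the wheel's axis at the level of the big lid's flat top; axes are the tub's (x to its back, z up). The grey wheel lies flat, 2 to 14 mm above this point; round its rivet its face has seven groups of 1 to 7 white pips (dots). Its edge has seven lugs 6 mm wide, tips at radius 42 mm, and hollows between them down to radius 32 mm (30 mm free between tips).
- big_tub_opening (a point): Where the tip of the front lug lies in every click: 42 mm to -x of the axis, 8 mm above the lid. A white collar 13 mm tall, radius 44 to 49 mm, rings the wheel but is open 72 degrees either side of here: a fingertip reaches the edge here from above. Turning forward, the edge here moves to the tub's -y; a flat grey arrow on the lid shows this.
- big_tub_pointer (a point): Tip of the black pointer on the back (+x) of the collar, 42.5 mm from the axis and 16.5 mm above the lid, pointing at the wheel's centre. The group of pips nearest to it, towards the centre, is the day shown.
- big_tub: The bigger of two white lidded tubs, full and standing loose on the table: 260 mm (its x) by 190 mm (its y), 100 mm to the top of its flat lid, about 4 kg. Origin under its centre, +z up; wheel axis at x = -55 mm, y = 0. Its -x side, with the collar's opening, faces the robot's side of the table, turned up to 17 degrees. It may stand on the left or on the right.
- small_tub: The smaller tub, 190 by 140 mm, 65 mm to the top of its lid, with a wheel, collar and pointer of the same make at x = -25 mm, y = 0. To be left alone. Origin under its centre.
- small_wheel_mark (a point): Point on the face of the small tub's wheel, 30 mm from its axis, beside its five-pip mark, 14 mm above the lid; turns with that wheel.
- spray_bottle: A slim white bottle with a black cap, 38 mm wide, 120 mm tall, standing between the two tubs, farther back; origin under its centre.
- cup: A lidded clear cup, 88 mm wide, 46 mm tall, standing on the table between the tubs, nearer the robot; origin under its centre.
- cup_stack: Three such cups stacked (one rigid piece), 88 mm wide, 138 mm tall, at the left; origin under its centre.
- label_roll: A paper label roll, a ring 60 mm wide with a 38 mm hole, 26 mm tall, lying on the back half of the big tub's lid; origin under its centre.
- lid_stack: A stack of round white lids, 94 mm wide, 36 mm tall, at the right near the robot; origin under its centre.
- phone_stand: A phone in a clamp on a round-footed stand, 90 mm wide, 200 mm tall, at the right; origin under its foot.

How it is judged:
At the end, for the whole second after the job is handed in: The big tub's wheel rests in the click with five pips at the pointer (within 0.15 rad); both tubs stand within 25 mm of where they were, the small tub's wheel is in the click it started in, and everything else is within 30 mm of its place (value of joint big_wheel between -0.15 and 0.15 rad and velocity of joint big_wheel between -0.1 and 0.1 rad/s and distance of each of big_tub, small_tub from where it was at the start of the episode below 0.025 m and height (world z) of big_tub below 0.01 m and linear speed of big_tub below 0.02 m/s and distance of small_wheel_mark from where it was at the start of the episode below 0.022 m and distance of each of spray_bottle, cup, cup_stack, label_roll, lid_stack, phone_stand from where it was at the start of the episode below 0.03 m); the robot touches nothing.
It fails at once if the arm or the gripper's body, not the fingers, presses on the big tub or its wheel (contact force between the arm and big_tub above 3 N).
It fails at once if the big tub's wheel runs past five pips (more than half a click) (value of joint big_wheel above 0.494 rad).
It fails at once if a tub or anything else is lifted, or a tub is tipped (height (world z) of any of big_tub, small_tub above 0.01 m or height (world z) of any of spray_bottle, cup, cup_stack, lid_stack, phone_stand above 0.015 m or height (world z) of label_roll above 0.115 m or angle between any of big_tub, small_tub's own z axis and vertical above 0.1 rad).
It fails at once if the small tub's wheel is turned (distance of small_wheel_mark from where it was at the start of the episode above 0.022 m).
It fails at once if a tub is pushed more than 25 mm, or anything else more than 30 mm, from its place (distance of any of big_tub, small_tub from where it was at the start of the episode above 0.025 m or distance of any of spray_bottle, cup, cup_stack, label_roll, lid_stack, phone_stand from where it was at the start of the episode above 0.03 m).
It also fails if it takes over 42 s, if anything falls off the work surface, if the arm or the gripper's body presses on something with over 40 N, if the wrist force passes 120 N, or if a joint passes its speed limit or range.

## Robot

A 6-joint arm with a two-finger parallel gripper is mounted at the origin on the work surface. World frame = base frame: x ahead of the robot, y to its left, z up, the work surface at z = 0. Lengths are in m, angles in rad, forces in N, time in s.
With the tool pointing down it reaches from about 0.425 to 0.95 m from the base axis. Payload 3.5 kg.
Tool frame: the origin (TCP) lies midway between the tips of the shut fingers; the grasp point (between the pads) lies 19 mm behind it; z points along the fingers, y is the line along which they close (so a half turn about z gives the same grasp; the last joint's range is limited). The gripper opens to 85 mm and grips with 20 to 120 N. Pads are 22 mm wide; open, the fingers measure 114 mm over their backs; the gripper's body (76 mm by 85 mm) begins 54 mm behind the grasp point. The pads swing forward as they close: fully open they stand 13 mm farther back than shut.
Start: joints at [1.158, 0.286, 1.577, -0, 1.279, -0.15], TCP at [0.175, 0.652, 0.231] pointing down, gripper open.
Joint ranges: [-2.77, 2.77], [-0.9, 2.22], [0.21, 2.48], [-1.53, 4.67], [0.24, 2.81], [-2.84, 2.84]. Speed limits (rad/s): [2.79, 2.79, 3.14, 3.14, 3.14, 3.14].

## Interface

Orientations are given as a unit quaternion [x, y, z, w].
In Python, from plant import ctrl gives the robot as it stands.
- The arm moves only by the tool arm_command, never from a script. Its argument "steps" is one flat list of numbers, 5 for each row, row after row: the opening in per cent of the stroke, from 0 (shut) to 100 (fully open), then the shift along the tool's x, y, z each as a share of 25 mm, from -1 to 1, then the turn about the tool's z as a share of 0.1 rad, from -1 to 1. In form: [grip, tx, ty, tz, spin, grip, tx, ty, tz, spin, ...]. A call has 1 to 8 rows; each row shifts and turns the commanded pose from where the row before left it, along the tool's axes as they then stand; what a row does not reach is not made up. A row lasts 1/12 s, in which the tool goes at most 41.7 mm and 7.16 degrees, less where a joint would pass 70% of its speed; a pose out of reach is approached as far as the arm can. A call with a number of a shift or a turn outside -1 to 1 is refused whole. A call with a gripper value outside its range is refused whole. The fingers move at their own pace and stop on an object; "squeeze" is the grip in N (left out, the last holds). Time passes only in rows, so rows that do not move let the fingers close. It gives the time, the measured TCP pose, the force, the opening and the grip force at its end, in the units of the state.
- ctrl.get_state(): the state, without advancing time (a new reading comes with each control period).
- ctrl.read_camera(name): name is "scene" or "top" or "wrist"; returns the picture (384x512x3 uint8, red, green, blue); there is no depth.
- ctrl.camera_model(name): a dict with "intrinsics" (3x3 intrinsics, pixels), "rvec" (rotation vector, rad) and "tvec" (3), from world to camera coordinates, as OpenCV has them. Camera axes: x right, y down, z forward; pixel columns grow to the right and rows downward; lengths in m; the calibration is good to about 2 mm. A picture is of the moment at which its call begins: read the wrist's pose just before it. camera_model takes no time and is no camera call; for the wrist camera it gives the pose at the moment of the call.
- ctrl.sign_off(): hands the job in; it is judged then, once.
The state is a dict: "time": time; "qpos": joint angles; "dq": joint speeds; "joint_efforts": joint torques, N m; "eef_pos": TCP position; "tcp_rot": TCP orientation; "contact_force": force on the tool from outside, world axes, zero at the start; "wrist_torque": the same for the moment, N m; "opening": opening from 0.0 (shut) to 1.0 (fully open); "finger_force": force on a finger pad.
Only numpy, scipy, OpenCV 4.12 (cv2) and the standard library are available. Lean on these libraries where they do the work, as an engineer would, in place of code of your own. Each camera call takes 0.05 s, during which the arm holds its last target. There are 200 camera calls.

## Working session

There is one attempt and no reset: what is moved stays moved. The work goes in short steps, Python scripts to look and compute and a tool call to move; the robot and the scene stay as the last step left them, time stands still between calls to the robot, and variables do not carry over. Pictures are saved under pics/ and viewed, at most 10 in all, crops included, and the job is handed in when it is done.

Besides the shell and the picture viewer there is one more tool, called after ">>>" by a JSON object that holds its "api" and its "payload", one argument or row to a line. arm_command: Moves the arm, as the interface text tells. Its arguments: {"type":"object","properties":{"steps":{"type":"array","items":{"type":"number"}},"squeeze":{"type":"number"}},"required":["steps"]}

```bash
mkdir -p pics; cat > h.py <<'E'
import numpy as np, cv2
from plant import ctrl
def snap(n,f):
    m=ctrl.camera_model(n); im=cv2.cvtColor(ctrl.read_camera(n),cv2.COLOR_RGB2BGR); cv2.imwrite(f'pics/{f}.png',im); return im,m
def ray(m,u,v,z):
    K=np.array(m['intrinsics'],float);R=cv2.Rodrigues(np.array(m['rvec'],float))[0];t=np.array(m['tvec'],float).ravel()
    c=-R.T@t; d=R.T@np.linalg.inv(K)@np.array([u,v,1.]); return c+d*(z-c[2])/d[2]
def proj(m,p):
    return cv2.projectPoints(np.array(p,float).reshape(-1,1,3),np.array(m['rvec'],float),np.array(m['tvec'],float),np.array(m['intrinsics'],float),None)[0].reshape(-1,2)
E
python3 - <<'E'
from h import *
a,_=snap('scene','s1'); b,m=snap('top','t1')
cv2.imwrite('pics/both.png',cv2.resize(np.vstack([a,b]),(450,600)) if 0 else cv2.resize(b,(800,600),interpolation=cv2.INTER_CUBIC))
print(m, ctrl.get_state())
E
```

```text
{'intrinsics': array([[359.22188523,   0.        , 253.84107123],
       [  0.        , 359.22188523, 194.5346155 ],
       [  0.        ,   0.        ,   1.        ]]), 'rvec': array([ 2.17818729, -2.12479948,  0.0819104 ]), 'tvec': array([0.00291288, 0.54511829, 1.1752046 ])} {'time': 0.1, 'qpos': array([ 1.15800966e+00,  2.87112039e-01,  1.57804722e+00,  3.94256566e-05,
        1.27860305e+00, -1.50023196e-01]), 'dq': array([ 5.28037550e-05, -1.02282955e-03, -3.75160441e-03,  1.36338702e-03,
        1.15185236e-03,  6.70220346e-05]), 'joint_efforts': array([ 9.68665227e-04, -4.07297266e+01, -2.93698686e+01, -1.49486823e-04,
        3.46467998e-03,  2.33991693e-05]), 'eef_pos': array([0.17506533, 0.65128156, 0.23005319]), 'tcp_rot': array([ 1.31009669e-01,  9.91380497e-01, -1.03691417e-03, -3.19390828e-04]), 'contact_force': array([ 0.06617577, -0.52582305, -0.83113027]), 'wrist_torque': array([0.01114357, 0.04836616, 0.00439   ]), 'finger_force': 0.0, 'opening': 0.9971214836455031}
```

View pics/both.png

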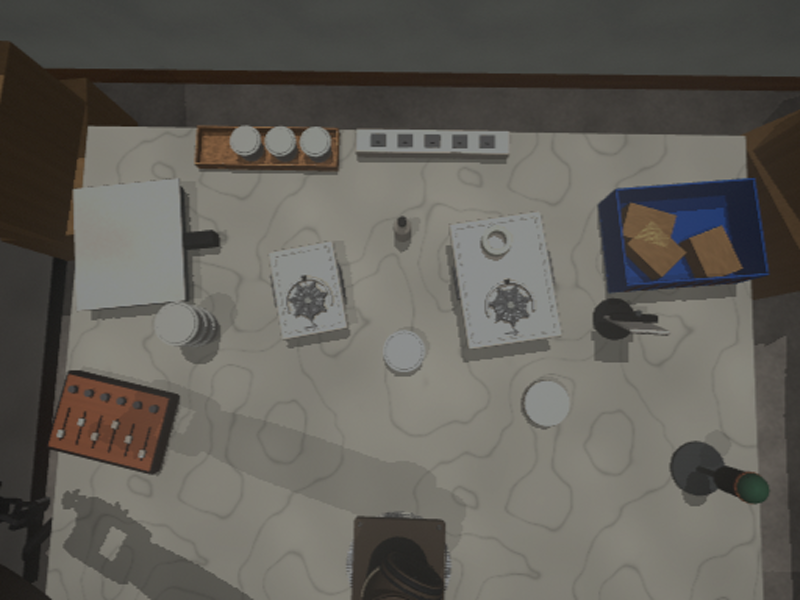

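The top view shows the big tub at right: lid corners about (449,223), (541,212), (561,337) and (469,349), wheel about (509,306). The small tub is at left, and the lid stack at (547,403) is in front of the big tub.

```bash
python3 - <<'E'
from h import *
m=ctrl.camera_model('top'); s=1.5625
for u,v in [(449,223),(541,212),(561,337),(469,349),(509,306)]: print(ray(m,u/s,v/s,.1).round(4))
print('lidstack',ray(m,547/s,403/s,.036),'phone',ray(m,612/s,318/s,.0),ray(m,640/s,325/s,.2),'cup',ray(m,404/s,352/s,.046))
im=cv2.imread('pics/t1.png')
c=im[120:230,280:370]; cv2.imwrite('pics/c1.png',cv2.resize(c,None,fx=5,fy=5,interpolation=cv2.INTER_CUBIC))
w=ctrl.camera_model('wrist'); R=cv2.Rodrigues(w['rvec'])[0]; print('wristcam pos',-R.T@w['tvec'],'fwd',R[2],'right',R[0],w['intrinsics'])
E
```

```text
[ 0.7063 -0.0886  0.1   ]
[ 0.7328 -0.2754  0.1   ]
[ 0.4788 -0.3147  0.1   ]
[ 0.4503 -0.1326  0.1   ]
[ 0.5384 -0.2115  0.1   ]
lidstack [ 0.3444939 -0.3017778  0.036    ] phone [ 0.52825957 -0.45044483  0.        ] [ 0.49855118 -0.43056197  0.2       ] cup [ 0.44221169 -0.00223496  0.046     ]
wristcam pos [0.10057162 0.67209793 0.37213849] fwd [ 0.29566363 -0.08081658 -0.95186748] right [ 0.25936175  0.96577918 -0.00143627] [[307.95670427   0.         252.77926889]
 [  0.         307.95670427 193.85601645]
 [  0.           0.           1.        ]]
```

>>> {"api": "arm_command", "payload": {
  "steps": [100,-1,-1,0,0,100,-1,-1,0,0,100,-1,-1,0,0,100,-1,-1,0,0,100,-1,-1,0,0,100,-1,-1,0,0,100,-1,-1,0,0,100,-1,-1,0,0]
}}

```text
time: 0.77
eef_pos: [0.3167, 0.405, 0.2308]
tcp_rot: [0.131, 0.991, -0.0, -0.0]
contact_force: [1.4, -0.1, 0.2]
opening: 1.0
finger_force: 0.0
```

>>> {"api": "arm_command", "payload": {
  "steps": [100,-1,-1,0,0,100,-1,-1,0,0,100,-1,-1,0,0,100,-1,-1,0,0,100,-1,-1,0,0,100,-1,-1,0,0,100,-1,-1,0,0,100,-1,-1,0,0]
}}

```text
time: 1.43
eef_pos: [0.4579, 0.16, 0.231]
tcp_rot: [0.131, 0.991, -0.0, -0.0]
contact_force: [0.7, -0.2, -0.5]
opening: 1.0
finger_force: 0.0
```

>>> {"api": "arm_command", "payload": {
  "steps": [100,-1,-1,0,0,100,-1,-1,0,0,100,-1,-1,0,0,100,-1,-1,0,0,100,-1,-1,0,0,100,0,-1,0,0,100,0,-1,0,0,100,0,-1,0,0]
}}

```text
time: 2.1
eef_pos: [0.5259, -0.0653, 0.2305]
tcp_rot: [0.131, 0.991, 0.0, -0.001]
contact_force: [-0.4, 1.0, 0.4]
opening: 1.006
finger_force: 0.0
```

>>> {"api": "arm_command", "payload": {
  "steps": [100,0,-1,0,0,100,0,-1,0,0,100,0,-1,0,0,100,0,-1,0,0,100,0,-1,0,0,100,-0.5,-1,0,0,100,0,0,0,-1,100,0,0,0,-1]
}}

```text
time: 2.77
eef_pos: [0.4991, -0.2135, 0.2308]
tcp_rot: [0.03, 1.0, 0.0, -0.0]
contact_force: [-0.8, 0.6, -0.2]
opening: 1.0
finger_force: 0.0
```

>>> {"api": "arm_command", "payload": {
  "steps": [100,0,0,0,-1,100,0,0,0,-1,100,0,0,0,-0.3,100,0,0,0,0,100,0,0,0,0]
}}

```text
time: 3.18
eef_pos: [0.4993, -0.2119, 0.2309]
tcp_rot: [-0.083, 0.997, 0.0, -0.0]
contact_force: [0.7, -0.4, 0.3]
opening: 0.994
finger_force: 0.0
```

```bash
python3 - <<'E'
from h import *
im,m=snap('wrist','w1'); s=ctrl.get_state(); print(s['eef_pos'],s['tcp_rot'],proj(m,[[.538,-.212,.1],[.496,-.218,.108],list(s['eef_pos'])]))
cv2.imwrite('pics/w1b.png',cv2.resize(im,(800,600),interpolation=cv2.INTER_CUBIC))
E
```

```text
[ 0.49933447 -0.2119086   0.23095499] [-8.30504938e-02  9.96545278e-01  2.18194543e-04 -2.78204432e-04] [[245.80234968 221.17516284]
 [246.46492221 180.6979859 ]
 [252.72349792 252.08672889]]
```

View pics/w1b.png

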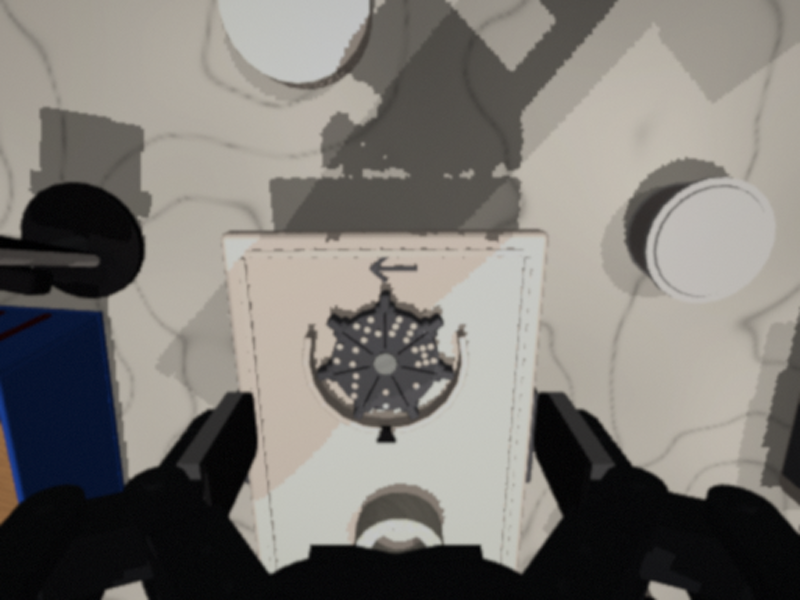

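The wheel centre is at (385,364), the pointer at (387,432), and the front lug tip at (385,290). The fingertips show at about (240,400) and (550,400). I'll zoom in to read the pips.

```bash
python3 - <<'E'
from h import *
im=cv2.imread('pics/w1.png'); m=ctrl.camera_model('wrist'); s=.64
cv2.imwrite('pics/w1c.png',cv2.resize(im[175:290,185:310],(800,600*115*800//125//(600*800//800)*1 if 0 else 600),interpolation=cv2.INTER_CUBIC))
P=[(385,364,.114),(385,287,.108),(387,427,.1165),(225,234,.1),(546,232,.1)]
for u,v,z in P: print(ray(m,u*s,v*s,z).round(4))
E
```

```text
[ 0.5437 -0.2103  0.114 ]
[ 0.4988 -0.2176  0.108 ]
[ 0.584  -0.2025  0.1165]
[ 0.4852 -0.3123  0.1   ]
[ 0.4538 -0.1322  0.1   ]
```

View pics/w1c.png

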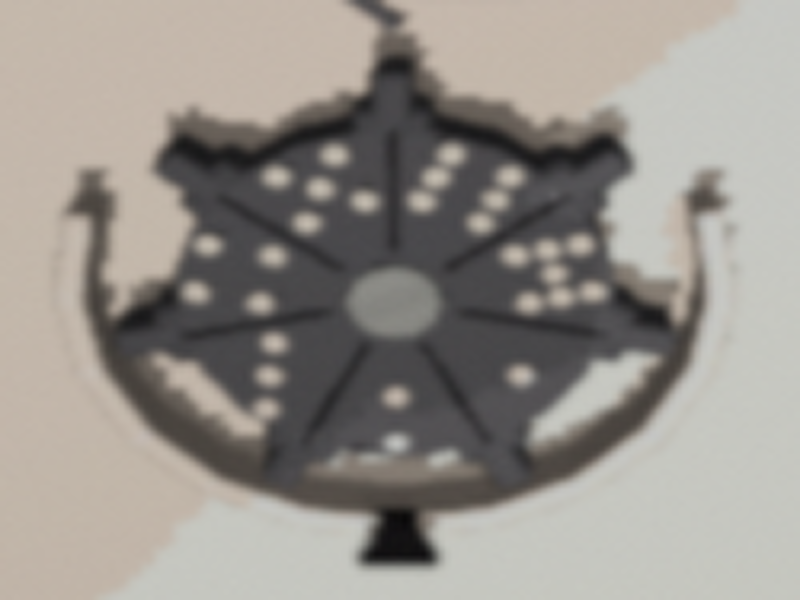

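The pointer shows two pips, and the next groups forward are 3, 4 and 5, so I need three clicks. I'll put the +y finger, gripper open, over the hollow on the +y side of the front lug.

>>> {"api": "arm_command", "payload": {
  "steps": [100,0.1,-0.8,0,0,100,0.1,-0.8,0,0,100,0,0,1,0,100,0,0,1,0,100,0,0,1,0,100,0,0,0.6,0,100,0,0,0,0,100,0,0,0,0]
}}

```text
time: 3.9
eef_pos: [0.5008, -0.2519, 0.1405]
tcp_rot: [-0.083, 0.997, 0.001, -0.001]
contact_force: [-0.2, -0.4, 0.6]
opening: 0.998
finger_force: 0.0
```

```bash
python3 - <<'E'
from h import *
im,m=snap('wrist','w2'); s=ctrl.get_state(); p=s['eef_pos']; from scipy.spatial.transform import Rotation as R
r=R.from_quat(s['tcp_rot']).as_matrix(); print(p)
for q in [(.011,.0425,-.013),(-.011,.0425,-.013),(.011,.057,-.013),(-.011,.057,-.013)]:
    u=proj(m,p+r@np.array(q))[0]; print(u*1.5625); 
cv2.imwrite('pics/w2b.png',cv2.resize(im,(800,600),interpolation=cv2.INTER_CUBIC))
E
```

```text
[ 0.50163217 -0.25256502  0.142006  ]
[536.36609611 386.23825111]
[529.96731875 450.21957383]
[585.40732799 386.186597  ]
[576.7992405  450.15285525]
```

View pics/w2b.png

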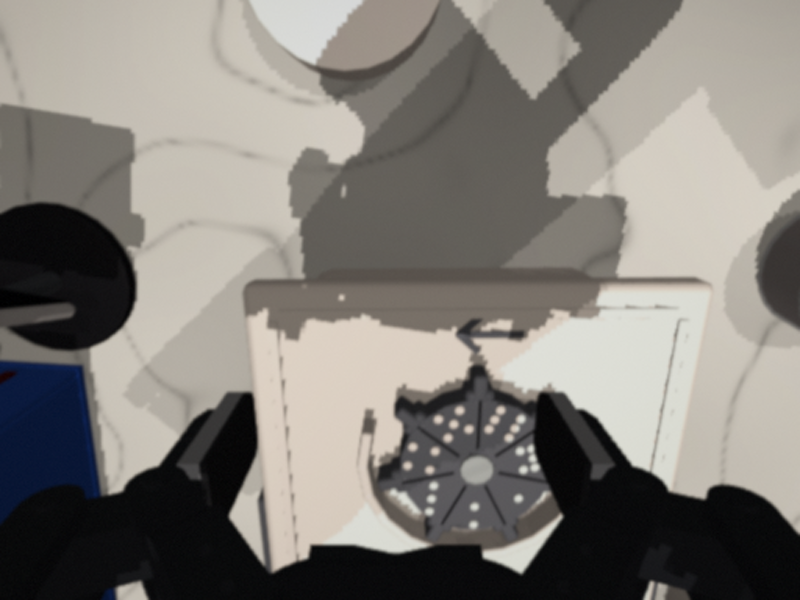

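The fingertip projection matches its image at about (537,393). The rivet is at (478,470) and the front lug tip at (479,368).

```bash
python3 - <<'E'
from h import *
from scipy.spatial.transform import Rotation as R
s=ctrl.get_state(); p=s['eef_pos']; r=R.from_quat(s['tcp_rot']).as_matrix(); m=ctrl.camera_model('wrist')
for u,v,z in [(478,470,.115),(479,368,.111)]:
    w=ray(m,u*.64,v*.64,z); print(w.round(4),(r.T@(w-p)).round(4))
E
```

```text
[ 0.5455 -0.2101  0.115 ] [-0.0503  0.0346  0.027 ]
[ 0.5016 -0.2189  0.111 ] [-0.0055  0.0333  0.031 ]
```

>>> {"api": "arm_command", "payload": {
  "steps": [100,-0.1,0,0.7,0,100,0,0,0.6,0,100,0,0,0.5,0,100,0,0,0,0,100,0,0,0,0,100,0,0,0,0]
}}

```text
time: 4.45
eef_pos: [0.5045, -0.2525, 0.0977]
tcp_rot: [-0.084, 0.997, -0.001, 0.001]
contact_force: [0.1, 0.3, 0.4]
opening: 1.001
finger_force: 0.0
```

>>> {"api": "arm_command", "payload": {
  "steps": [100,0,0,0.16,0,100,0,0,0,0,100,0,-0.2,0,0,100,0,-0.2,0,0,100,0,-0.16,0,0,100,0,0,0,0]
}}

```text
time: 4.95
eef_pos: [0.5063, -0.266, 0.0924]
tcp_rot: [-0.083, 0.997, 0.0, 0.0]
contact_force: [-0.0, 2.6, 1.0]
opening: 1.003
finger_force: 1.2
```

>>> {"api": "arm_command", "payload": {
  "steps": [100,-0.06,-0.16,0,0,100,-0.06,-0.16,0,0,100,-0.06,-0.16,0,0,100,0,0,0,0,100,0,0,0,0]
}}

```text
time: 5.37
eef_pos: [0.5129, -0.2785, 0.0926]
tcp_rot: [-0.083, 0.997, -0.002, 0.001]
contact_force: [-0.3, -3.6, -0.6]
opening: 1.001
finger_force: 1.2
```

```bash
python3 - <<'E'
from h import *
im,m=snap('wrist','w3')
cv2.imwrite('pics/w3b.png',cv2.resize(im[200:384,150:400],(800,589),interpolation=cv2.INTER_CUBIC))
E
```

```text
(no output)
```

View pics/w3b.png

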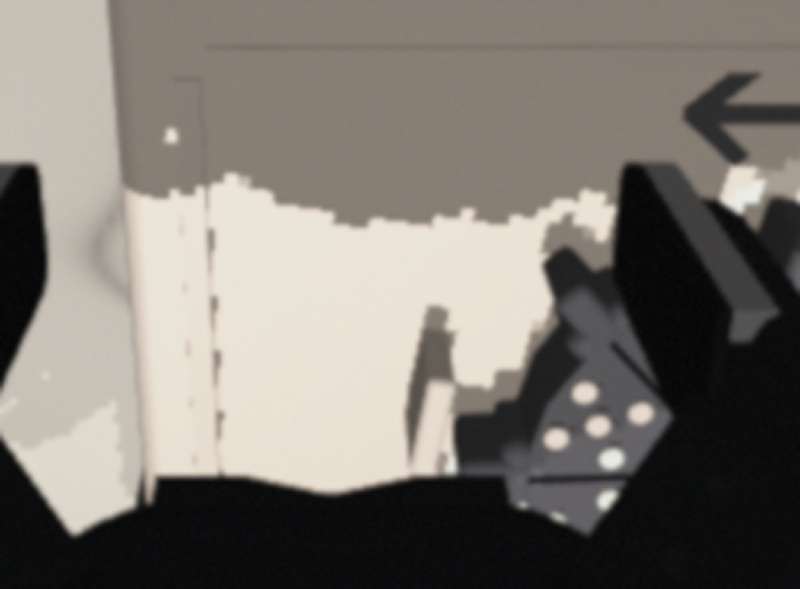

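The first click worked: the lug snapped ahead of the pad, and the five-pip group moved one place on. I'll lift, go back and repeat.

>>> {"api": "arm_command", "payload": {
  "steps": [100,0,0,-0.9,0,100,0,0,0,0,100,0.18,0.52,0,0,100,0,0.52,0,0,100,0,0,0,0,100,0,0,0,0,100,0,0,0.9,0,100,0,0,0,0]
}}

```text
time: 6.08
eef_pos: [0.5023, -0.2508, 0.0893]
tcp_rot: [-0.084, 0.996, 0.002, -0.002]
contact_force: [-0.8, 0.2, -1.8]
opening: 0.997
finger_force: 0.0
```

>>> {"api": "arm_command", "payload": {
  "steps": [100,0,0,0,0,100,0,-0.2,0,0,100,0,-0.2,0,0,100,0,-0.16,0,0,100,-0.06,-0.16,0,0,100,-0.06,-0.16,0,0,100,-0.06,-0.12,0,0,100,0,0,0,0]
}}

```text
time: 6.75
eef_pos: [0.5126, -0.2779, 0.0928]
tcp_rot: [-0.084, 0.996, -0.002, 0.0]
contact_force: [-1.7, -3.9, -1.8]
opening: 1.002
finger_force: 1.5
```

>>> {"api": "arm_command", "payload": {
  "steps": [100,0,0,0,0,100,0,0,-0.9,0,100,0,0,0,0,100,0.18,0.5,0,0,100,0,0.5,0,0,100,0,0,0,0,100,0,0,0,0]
}}

```text
time: 7.33
eef_pos: [0.5038, -0.2511, 0.1145]
tcp_rot: [-0.084, 0.996, -0.0, 0.0]
contact_force: [-0.3, 0.4, 0.3]
opening: 0.999
finger_force: 0.0
```

```bash
python3 - <<'E'
from h import *
im,m=snap('wrist','w4')
cv2.imwrite('pics/w4b.png',cv2.resize(im[200:384,200:450],(800,589),interpolation=cv2.INTER_CUBIC))
E
```

```text
(no output)
```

View pics/w4b.png

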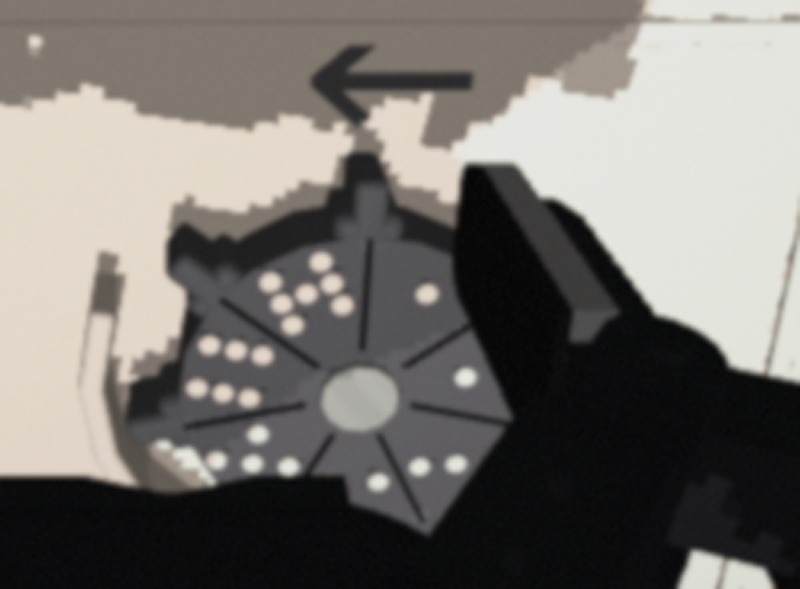

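The five-pip group is now one step before the pointer (lower left), so four is showing and the front lug is in place at (365,170). One more identical push.

>>> {"api": "arm_command", "payload": {
  "steps": [100,0,0,0.9,0,100,0,0,0,0,100,0,0,0,0,100,0,-0.2,0,0,100,0,-0.2,0,0,100,0,-0.16,0,0,100,-0.06,-0.16,0,0,100,-0.06,-0.16,0,0]
}}

```text
time: 8.05
eef_pos: [0.5095, -0.2727, 0.0922]
tcp_rot: [-0.084, 0.996, 0.001, -0.002]
contact_force: [-5.0, 5.6, 1.4]
opening: 0.999
finger_force: 4.7
```

>>> {"api": "arm_command", "payload": {
  "steps": [100,-0.06,-0.12,0,0,100,0,0,0,0,100,0,0,0,0,100,0,0,-0.9,0,100,0,0,0,0,100,0,0.5,-1,0,100,0,0.5,-1,0,100,0,0,-1,0]
}}

```text
time: 8.72
eef_pos: [0.5081, -0.2494, 0.1902]
tcp_rot: [-0.084, 0.996, 0.001, 0.0]
contact_force: [0.3, -0.2, 0.1]
opening: 0.997
finger_force: 0.0
```

>>> {"api": "arm_command", "payload": {
  "steps": [100,0,0.5,0,0,100,0,0.5,0,0,100,0,0,0,0,100,0,0,0,0]
}}

```text
time: 9.05
eef_pos: [0.5033, -0.2253, 0.1882]
tcp_rot: [-0.084, 0.996, 0.001, -0.001]
contact_force: [0.3, 0.7, 0.5]
opening: 1.0
finger_force: 0.0
```

```bash
python3 - <<'E'
from h import *
im,m=snap('wrist','w5'); u=proj(m,[[.542,-.2105,.114]])[0].astype(int); print(u, ctrl.get_state()['eef_pos'])
y=max(0,u[1]-75); x=max(0,u[0]-90)
cv2.imwrite('pics/w5b.png',cv2.resize(im[y:y+135,x:x+180],(800,600),interpolation=cv2.INTER_CUBIC))
E
```

```text
[262 252] [ 0.50338716 -0.22577592  0.18816566]
```

View pics/w5b.png

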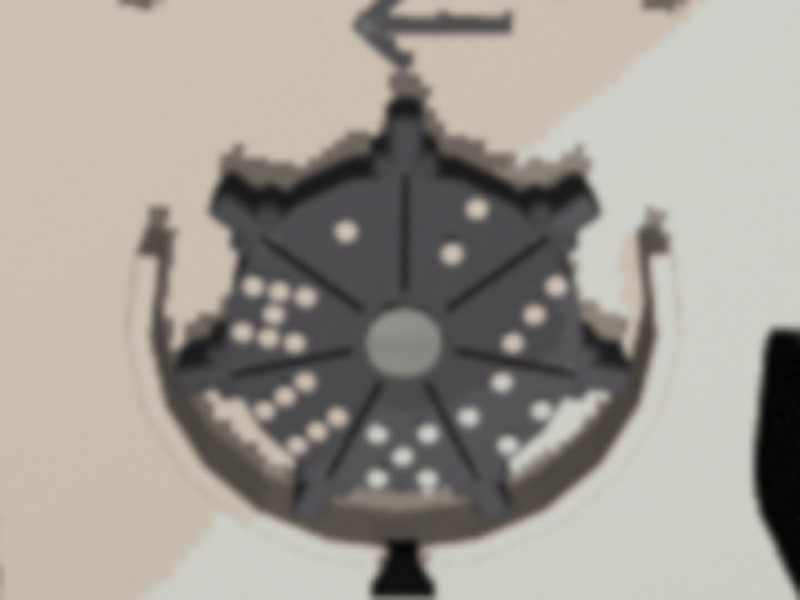

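The five-pip group at (402,457) sits at the pointer (402,570), clicked in with the front lug straight ahead. The gripper is clear, so I'm handing in.

```bash
python3 -c "
from plant import ctrl
print(ctrl.sign_off())"
```

```text
the job is handed in; nothing more can be done
None
```

The big tub's day wheel went forward three clicks, from two pips to five; the last picture shows it clicked in at the pointer with the gripper clear, and I've handed the job in (no verdict was returned).

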